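# Clamp the sieve in the bench sieve shaker

### The arm

A 6-joint arm with a two-finger parallel gripper is mounted at the origin on a cart in front of the work surface, level with it; the furniture and walls round the work are solid. World frame = base frame: x ahead of the robot, y to its left, z up, the work surface at z = 0. Lengths are in m, angles in degrees, forces in N, time in s.
With the tool pointing down it reaches from about 0.4 to 0.825 m from the base axis. Payload 7 kg.
Tool frame: the origin (TCP) lies between the finger pads; the fingertips stand 22 mm ahead of it and the grasp point (between the pads) lies 3 mm ahead of it; z points along the fingers, y is the line along which they close (so a half turn about z gives the same grasp; the last joint's range is limited). The gripper opens to 88 mm and grips with 3 to 60 N. Pads are 19 mm wide; open, the fingers measure 130 mm over their backs; the gripper's body (78 mm by 193 mm) begins 47 mm behind the grasp point.
Start: joints at [88.069, 20.546, 0.682, 0, -70.136, -16.507], TCP at [0.213, 0.64, 0.249] pointing down, gripper open.
Joint ranges: [-176.03, 176.03], [-82.01, 121.73], [-58.28, 71.71], [-173.87, 95.51], [-174.79, -0.11], [-173.66, 173.66]. Speed limits (degrees/s): [136.94, 136.94, 172.46, 180, 180, 180].

### API

Orientations are given as [roll, pitch, yaw] about the fixed x, y, z axes, in that order (R = Rz(yaw) Ry(pitch) Rx(roll)).
In Python, from plant import r, vision gives the robot as it stands.
- The arm moves only by the shell command python3 -m pendant 'ROWS' [FORCE]. ROWS is JSON, a list that holds one entry, the list of rows, each a list of 7 numbers: the shift along the tool's x, y, z scaled (see below), then the turn, a rotation vector about the tool's x, y, z scaled (see below), then the opening, from -1 (shut) to 1 (fully open). In form: [[[x, y, z, wx, wy, wz, fingers], ...]]. A call has exactly 8 rows; each row shifts and turns the commanded pose from where the row before left it, along the tool's axes as they then stand; what a row does not reach is not made up. The controller multiplies each number of a shift by 20 mm and each number of a turn by 4 degrees. A row lasts 1/10 s, in which the tool goes at most 50 mm and 8.59 degrees, less where a joint would pass 70% of its speed; a pose out of reach is approached as far as the arm can. A call with a number of a shift or a turn outside -1 to 1 is refused whole. A call with a gripper value outside its range is refused whole. The fingers move at their own pace and stop on an object; FORCE is the grip in N (left out, the last holds). Time passes only in rows, so rows that do not move let the fingers close, or fill a call up. It gives the time, the measured TCP pose, the force, the opening and the grip force at its end, in the units of the state.
- r.get_state(): the state, without advancing time (a new reading comes with each control period).
- vision.capture(name): name is "side" or "top"; returns a dict with "frame" (420x560x3 uint8, blue, green, red), "depth" (420x560 float32, m along the optical axis (not along the pixel's ray), 0 where there is no reading), "camera_matrix" (3x3 intrinsics, pixels), "k1" (the pictures are not rectified: a ray, as slopes to the right and down, at radius r is drawn at 1 + k1 r^2 times it, then the intrinsics apply), "extrinsics" (4x4, takes a point from world to camera coordinates). Camera axes: x right, y up, looking along -z (the intrinsics and any distortion apply to the point x, -y, -z); pixel columns grow to the right and rows downward; lengths in m; the calibration is good to about 2 mm. A picture is of the moment at which its call begins.
- r.close_job(): hands the job in; it is judged then, once.
The state is a dict: "time_s": time; "joints": joint angles; "qd": joint speeds; "joint_torque": joint torques, N m; "tcp_pos": TCP position; "eef_rot": TCP orientation; "contact_force": force on the tool from outside, world axes, zero at the start; "moment": the same for the moment, N m; "gripper_width": finger opening in m; "gripper_force": force on a finger pad.
Only numpy, scipy, OpenCV 4.12 (cv2) and the standard library are available. Lean on these libraries where they do the work, as an engineer would, in place of code of your own. Each camera call takes 0.05 s, during which the arm holds its last target. There are 200 camera calls.

### The job

Get the shaker ready to run: set the round metal sieve level into its seat between the four lugs of the shaker's deck, without spilling the bran, and swing the hold-down bar down onto its rim, guiding it down rather than letting it drop. Then swing the latch up and over the nose of the bar and push it home, without forcing it, until its cross rod snaps down behind the barb, so that when you let go the rod sits in its catch and the sprung bar holds the sieve tight. Leave the other things on the bench alone.

Things in the scene. Friction and masses are not known exactly. Their poses are not given: they have to be found in the camera images.
- shaker: Fixed sieve shaker: white motor box 222 x 160 mm with an aluminium deck, top 45 mm above the worktop. Origin: under the seat's centre, at worktop height; z up. Its own -x points to the latch end (left as the robot sees it, give or take 25 degrees), +x to the bar's hinge end; its -y side, with dial and rocker switch, faces the robot.
- sieve_seat (a point): Centre of the seat on the shaker's deck, axes as the shaker; a seated sieve has its origin here. Four lugs stand round it at 45, 135, 225 and 315 degrees in the shaker's frame, each 34 mm wide and 16 mm high with a top flared outward; they leave 2 mm all round the sieve.
- sieve: Loose round sieve with a little bran in it, pale metal, 128 mm across the outside, 35 mm high, about 0.2 kg; upright wall about 4 mm thick, open at the top, to be gripped by the wall (one finger inside, one outside). Origin: centre of its underside, z up; its yaw means nothing.
- clamp_bar: Hold-down bar, steel flat 24 mm wide. Origin on its hinge, 100 mm from the seat centre, 104 mm above the worktop; own y is the hinge axis. It runs 215 mm along its own -x. Shut (level) its axes are the shaker's; it starts up, turned 1.65 to 1.8 rad about +y, stays up by itself, falls from below about 1.2 rad. A sprung swivelling cross under it, 140 mm over four rubber feet, meets the sieve's rim.
- bar_grip (a point): Outer end of the bar's black plastic grip (35 mm long along the bar, 28 mm wide along the hinge axis, 14 mm thick), where a 28 mm wide stop stands up 20 mm: 170 mm from the hinge, 45 mm short of the nose's tip; axes as the bar. Resting on a seated sieve by its own weight the bar is about 0.015 rad short of level; latching draws it level against the spring.
- catch (a point): The catch, 185 mm from the hinge, axes as the bar: a pocket under the barb of the bar's nose. The point is where the axis of the latch's cross rod lies when latched, 112 mm above the worktop with the bar level. From the barb's edge, 8 mm above the point, a ramp 40 mm long falls away outward at 37 degrees; inward lies an open gap, then the stop.
- latch: Swing latch at the shaker's -x end: steel stirrup, two flat arms at y = -26 and +26 mm, a 5 mm cross rod, a thumb tab beyond it. Origin on its pivot, 85 mm from the seat centre, 54 mm above the worktop; own y is the pivot axis, own z runs to the tab. Shut (upright) its axes are the shaker's; it starts swung outward, turned 1.25 to 1.7 rad about -y. A stiff pivot keeps it where it is left.
- latch_rod (a point): Middle of the latch's cross rod, 58 mm from the pivot, axes as the latch (a roller turns on it). Closing, it rides up the ramp of the bar's nose and presses the sprung bar down (about 10 N at the tab), must be pushed past the barb's edge until it drops into the gap behind and comes up against the stop; let go, the spring slides it back outward into the pocket under the barb.
- latch_tab (a point): Middle of the latch's thumb tab, 84 mm from the pivot, axes as the latch: steel plate 44 mm wide along y, 5 mm thick along x, reaching from 70 to 95 mm from the pivot; a 56 mm wide crosspiece joins it to the arms at 67 to 74 mm. Latched, it stands upright above the bar's nose.
- pan: Loose empty black round dish, 110 mm across, 26 mm high, a bystander. Origin: centre of its underside.
- brush: Loose flat brush with a wooden handle, 181 mm long, 12 mm high, a bystander. Origin: middle of its underside.
- petri: Loose clear glass dish, 90 mm across, 16 mm high, a bystander. Origin: centre of its underside.
- vial_a: Loose upright vial with a green cap, 32 mm across, 72 mm high, a bystander. Origin: centre of its underside.
- vial_b: Loose upright vial with a red cap, 32 mm across, 72 mm high, a bystander. Origin: centre of its underside.
- moisture_dish: Loose round aluminium dish with a knobbed lid, 60 mm across, 34 mm high, a bystander. Origin: centre of its underside.

How it is judged:
By the outcome, as a careful person would: the job done as asked, in the order asked, and still so for the second after the job is handed in, with the robot touching nothing.
It also fails if it takes over 67 s, if anything falls off the work surface, if the arm or the gripper's body presses on something with over 40 N, if the wrist force passes 120 N, or if a joint passes its speed limit or range.

## Working session

There is one attempt and no reset: what is moved stays moved. The work goes in short steps, Python scripts to look and compute and a shell command to move; the robot and the scene stay as the last step left them, time stands still between calls to the robot, and variables do not carry over. Pictures are saved under pics/ and viewed, at most 10 in all, crops included, and the job is handed in when it is done.

```bash
ls; mkdir -p pics
cat > h.py <<'E'
import numpy as np, cv2
from scipy.spatial.transform import Rotation as R
def cloud(c):
    K=c["camera_matrix"];d=c["depth"];h,w=d.shape
    u,v=np.meshgrid(np.arange(w),np.arange(h))
    return pix(c,u.ravel(),v.ravel(),d.ravel()).reshape(h,w,3)
def pix(c,u,v,d):
    K=np.array(c["camera_matrix"]);k=c["k1"]
    xd=(np.asarray(u,float)-K[0,2])/K[0,0];yd=(np.asarray(v,float)-K[1,2])/K[1,1]
    x,y=xd.copy(),yd.copy()
    for _ in range(20):
        s=1+k*(x*x+y*y);x=xd/s;y=yd/s
    P=np.stack([x*d,-y*d,-np.asarray(d)],-1)
    E=np.array(c["extrinsics"])
    return (P-E[:3,3])@E[:3,:3]
E
python3 - <<'E'
from plant import r,vision
import cv2,numpy as np
from h import *
for n in("top","side"):
    c=vision.capture(n);cv2.imwrite(f"pics/{n}0.png",c["frame"]);np.savez(f"{n}0.npz",**c)
    E=c["extrinsics"];print(n,-E[:3,:3].T@E[:3,3],-E[2,:3],c["k1"])
    P=cloud(c);print(P[::60,::80].round(3)[...,2])
print(r.get_state())
E
```

```text
pics
top [ 4.46199675e-01 -6.48132279e-04  1.14284113e+00] [ 0.14364552  0.01114045 -0.9895665 ] -0.009254245209396085
[[-0.     0.549  0.509 -0.002  0.004 -0.004  0.268]
 [-0.001  0.422  0.361  0.06  -0.001 -0.001  0.249]
 [ 0.016  0.003  0.286  0.09   0.     0.     0.222]
 [ 0.013  0.079  0.233  0.091  0.    -0.004  0.203]
 [ 0.002 -0.001  0.003 -0.     0.044 -0.004  0.057]
 [-0.003 -0.006 -0.002 -0.001 -0.    -0.005  0.023]
 [-0.85  -0.86  -0.853 -0.854 -0.185 -0.773 -0.011]]
side [ 1.27450601 -0.41225725  1.17310285] [-0.52230372  0.30935316 -0.7946694 ] 0.020608231268102416
[[ 0.173  0.091 -0.008 -0.123 -0.278  0.494 -0.737]
 [ 0.469 -0.225 -0.357 -0.547 -0.752 -0.842  0.006]
 [ 0.624 -0.601 -0.809  0.006 -0.843  0.001  0.01 ]
 [ 0.706 -0.309 -0.848 -0.215  0.001  0.287  0.531]
 [ 0.752  0.268  0.003  0.047  0.001  0.279  0.006]
 [ 0.781  0.448 -0.     0.003  0.024  0.002  0.001]
 [ 0.804  0.565 -0.002 -0.001  0.001  0.018 -0.001]]
{'time_s': 0.1, 'joints': array([ 8.80699013e+01,  2.05863402e+01,  6.38702331e-01, -2.01984585e-02,
       -7.01355257e+01, -1.65072154e+01]), 'qd': array([-0.03852997, -0.11404469,  0.12197678, -0.0164703 ,  0.10499129,
       -0.00609412]), 'joint_torque': array([-1.25208488e-03, -5.84157479e+01,  2.93755299e+01,  7.01562569e+00,
        1.01411686e-02, -5.35088816e-05]), 'tcp_pos': array([0.21335688, 0.63995722, 0.24771736]), 'eef_rot': array([ 1.79914868e+02, -5.42598785e-03, -1.84441872e+01]), 'contact_force': array([0.64372357, 0.57779341, 0.9453447 ]), 'moment': array([-0.02094382, -0.02623581, -0.05751906]), 'gripper_force': 0.0, 'gripper_width': 0.08771334911555762}
```

View pics/top0.png

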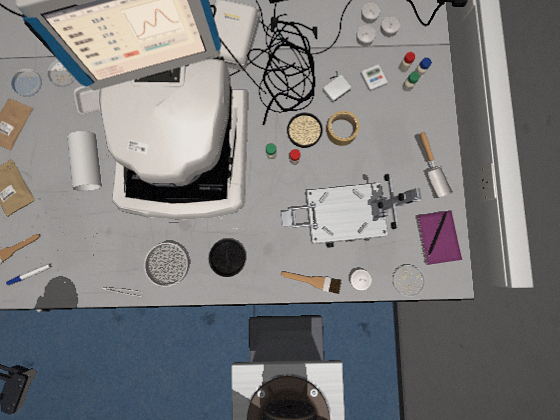

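View pics/side0.png

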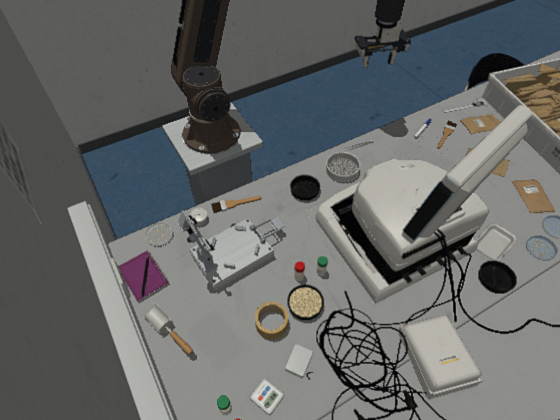

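The top picture shows the sieve at about (167,263), pan (227,257), brush (310,280), shaker deck (348,213), latch swung out at (293,215), and the bar up at (395,200). The side view agrees. Next I enlarge the shaker and measure.

Run:
```python
from h import *
c=dict(np.load("top0.npz"));P=cloud(c)
s=c["frame"][170:260,270:430];cv2.imwrite("pics/crop1.png",cv2.resize(s,None,fx=5,fy=5,interpolation=cv2.INTER_CUBIC))
def sel(P,u0,u1,v0,v1,z0,z1):
    Q=P[v0:v1,u0:u1].reshape(-1,3);return Q[(Q[:,2]>z0)&(Q[:,2]<z1)]
from scipy.optimize import least_squares
for nm,b,z in(("sieve",(135,200,230,295),(.028,.04)),("pan",(200,255,230,285),(.02,.03))):
    Q=sel(P,*b,*z);(x,y),rr=cv2.minEnclosingCircle(Q[:,:2].astype(np.float32));print(nm,x,y,rr,len(Q))
    f=least_squares(lambda p:np.hypot(Q[:,0]-p[0],Q[:,1]-p[1])-p[2],[x,y,.06],loss="soft_l1",f_scale=.002);print(f.x)
Q=sel(P,275,425,170,255,.040,.049);print("deck",len(Q),cv2.minAreaRect(Q[:,:2].astype(np.float32)),Q.mean(0))
m=((P[...,2]>.04)&(P[...,2]<.049)).astype(np.uint8);m[:170]=0;m[255:]=0;m[:,:275]=0;m[:,425:]=0
print(np.median(Q[:,2]))
```

```text
sieve 0.44131335616111755 0.34299230575561523 0.0645286813378334 219
[0.44111648 0.34252511 0.06175801]
pan 0.45585477352142334 0.1651696413755417 0.055290840566158295 228
[0.45585079 0.16464598 0.05209915]
deck 3457 ((0.5752449035644531, -0.1474219560623169), (0.15617065131664276, 0.30100318789482117), 4.425553798675537) [ 0.57596554 -0.18024567  0.04507934]
0.045062515788438964
```

View pics/crop1.png

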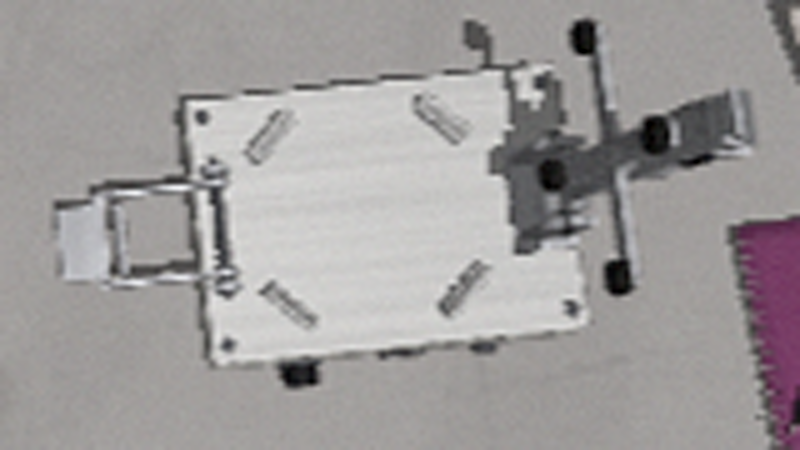

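The crop shows lugs at crop pixels (271,136), (440,119), (288,304), (464,288); deck screws at (202,117), (228,345), (571,308); latch tab at (82,242); pivots near (215,172) and (228,285).

```bash
cat >> h.py <<'E'
def onz(c,u,v,z):
    u=np.atleast_1d(np.asarray(u,float));v=np.atleast_1d(np.asarray(v,float))
    A=pix(c,u,v,np.ones(len(u)));E=np.array(c["extrinsics"]);C=-E[:3,:3].T@E[:3,3]
    return C+(A-C)*((z-C[2])/(A[:,2]-C[2]))[:,None]
E
python3 - <<'E'
from h import *
c=dict(np.load("top0.npz"));P=cloud(c)
def cp(a): a=(np.array(a,float)+.5)/5-.5; return a+[270,170]
L=cp([(271,136),(440,119),(464,288),(288,304)]);W=onz(c,*L.T,.054);print(W.round(4),W.mean(0))
print("lug angles",[np.degrees(np.arctan2(*(w-W.mean(0))[1::-1])).round(1) for w in W],np.linalg.norm(W-W.mean(0),axis=1))
E1=onz(c,*cp([(212,363),(588,322),(182,98),(510,68),(182,100),(212,363)]).T,.045)
for a,b in((0,1),(2,3),(4,5)): d=E1[b]-E1[a];print("edge",np.degrees(np.arctan2(d[1],d[0])),np.linalg.norm(d[:2]))
S=onz(c,*cp([(202,117),(228,345),(571,308)]).T,.045);d=S[2]-S[1];print("screws",S.round(4),np.degrees(np.arctan2(d[1],d[0])),(S[0]+S[2])/2)
yaw=np.radians(-84.);o=W.mean(0);o[2]=0
Rz=R.from_euler("z",yaw).as_matrix();np.set_printoptions(suppress=True,precision=3)
for n in("top","side"):
    c=dict(np.load(n+"0.npz"));Q=(cloud(c).reshape(-1,3)-o)@Rz
    l=Q[(abs(Q[:,0])<.078)&(abs(Q[:,1])<.075)&(Q[:,2]>.051)&(Q[:,2]<.066)]
    print(n,len(l));
    for sx in(-1,1):
        for sy in(-1,1):
            k=l[(l[:,0]*sx>0)&(l[:,1]*sy>0)];print(sx,sy,len(k),k.mean(0),np.median(k,0))
    t=Q[(Q[:,0]<-.113)&(Q[:,0]>-.2)&(abs(Q[:,1])<.035)&(Q[:,2]>.02)&(Q[:,2]<.15)];print("latch",len(t));print(t[np.argsort(t[:,0])][::max(1,len(t)//14)])
    b=Q[(Q[:,0]>.06)&(Q[:,0]<.22)&(abs(Q[:,1])<.03)&(Q[:,2]>.16)];print("bar",len(b));print(b[np.argsort(b[:,2])][::max(1,len(b)//14)])
E
```

```text
[[ 0.6237 -0.1218  0.054 ]
 [ 0.6311 -0.2204  0.054 ]
 [ 0.5324 -0.2288  0.054 ]
 [ 0.5257 -0.1275  0.054 ]] [ 0.57822688 -0.17462497  0.054     ]
lug angles [np.float64(49.3), np.float64(-40.8), np.float64(-130.2), np.float64(138.1)] [0.06968123 0.06991605 0.07097418 0.07051661]
edge -85.22379300768574 0.21834425869367186
edge -86.20256152020235 0.1938808637949698
edge -175.56176377217835 0.15494647757341967
screws [[ 0.6375 -0.0828  0.045 ]
 [ 0.5036 -0.093   0.045 ]
 [ 0.52   -0.2917  0.045 ]] -85.28786598755221 [ 0.5787371  -0.18726265  0.045     ]
top 179
-1 -1 38 [-0.052 -0.048  0.059] [-0.051 -0.049  0.06 ]
-1 1 45 [-0.05   0.05   0.059] [-0.048  0.049  0.059]
1 -1 47 [ 0.05  -0.051  0.059] [ 0.05  -0.052  0.06 ]
1 1 49 [0.053 0.047 0.058] [0.053 0.047 0.059]
latch 221
[[-0.178 -0.009  0.048]
 [-0.175  0.018  0.044]
 [-0.172  0.017  0.051]
 [-0.169  0.019  0.052]
 [-0.166  0.019  0.045]
 [-0.163 -0.002  0.049]
 [-0.16  -0.002  0.044]
 [-0.157 -0.003  0.047]
 [-0.154 -0.006  0.048]
 [-0.152 -0.012  0.049]
 [-0.15   0.005  0.049]
 [-0.143 -0.008  0.049]
 [-0.141  0.03   0.054]
 
[... 675 characters left out ...]
172 -0.017  0.044]
 [-0.168 -0.011  0.048]
 [-0.165 -0.012  0.055]
 [-0.16  -0.006  0.048]
 [-0.158 -0.014  0.047]
 [-0.154 -0.015  0.05 ]
 [-0.152 -0.012  0.048]
 [-0.15   0.003  0.05 ]
 [-0.143 -0.005  0.052]
 [-0.141 -0.008  0.056]
 [-0.138 -0.027  0.055]
 [-0.129  0.027  0.061]
 [-0.12  -0.024  0.055]
 [-0.113  0.026  0.05 ]]
bar 389
[[ 0.107  0.005  0.161]
 [ 0.133 -0.001  0.198]
 [ 0.111  0.003  0.208]
 [ 0.102  0.004  0.211]
 [ 0.13  -0.001  0.215]
 [ 0.128 -0.008  0.219]
 [ 0.118  0.005  0.245]
 [ 0.13   0.005  0.26 ]
 [ 0.11  -0.     0.27 ]
 [ 0.109 -0.012  0.273]
 [ 0.135  0.004  0.276]
 [ 0.144 -0.002  0.286]
 [ 0.14  -0.006  0.296]
 [ 0.131 -0.019  0.305]
 [ 0.127 -0.001  0.317]]
```

```bash
python3 -m pendant '[[[0,0,0.5,0,0,-0.72,1],[0,0,0.5,0,0,-0.72,1],[0,0,0.5,0,0,-0.72,1],[0,0,0.5,0,0,-0.72,1],[0,0,0.5,0,0,-0.71,1],[0,0,0.5,0,0,-0.71,1],[0,0,0.5,0,0,-0.71,1],[0,0,0.5,0,0,-0.71,1]]]' 40
python3 - <<'E'
from h import *
from plant import r
s=r.get_state();print(s["joints"])
M=R.from_euler("xyz",s["eef_rot"],degrees=True).as_matrix();print(M.T@(np.array([.4363,.4046,.09])-s["tcp_pos"])/.02)
c=dict(np.load("top0.npz"));Q=cloud(c)[230:295,135:200].reshape(-1,3);k=np.hypot(Q[:,0]-.441,Q[:,1]-.3428);print(np.percentile(Q[k<.05,2],[2,50,98]))
c=dict(np.load("side0.npz"));Q=cloud(c).reshape(-1,3);k=np.hypot(Q[:,0]-.441,Q[:,1]-.3428);q=Q[(k<.08)&(Q[:,2]>.031)&(Q[:,2]<.045)];print(len(q),cv2.minEnclosingCircle(q[:,:2].astype(np.float32)))
E
```

```text
time_s: 0.9
tcp_pos: [0.2134, 0.64, 0.1676]
eef_rot: [179.9, 0.0, 4.6]
contact_force: [0.1, 0.3, -0.3]
gripper_width: 0.0874
gripper_force: 0.0
[ 8.80709319e+01  2.37482490e+01 -5.39437918e+00 -1.20607272e-02
 -6.09131095e+01  6.49171480e+00]
[10.17584462 12.6146464   3.88976971]
[-0.00352468  0.00311493  0.01213555]
126 ((0.44034767150878906, 0.3433263599872589), 0.06639799475669861)
```

```bash
python3 -m pendant '[[[0.64,0.79,0.2,0,0,0,1],[0.64,0.79,0.2,0,0,0,1],[0.64,0.79,0.2,0,0,0,1],[0.64,0.79,0.2,0,0,0,1],[0.64,0.79,0.2,0,0,0,1],[0.64,0.79,0.2,0,0,0,1],[0.64,0.79,0.2,0,0,0,1],[0.64,0.79,0.2,0,0,0,1]]]'
python3 -m pendant '[[[0.64,0.79,0.2,0,0,0,1],[0.64,0.79,0.2,0,0,0,1],[0.64,0.79,0.2,0,0,0,1],[0.64,0.79,0.2,0,0,0,1],[0.63,0.79,0.2,0,0,0,1],[0.63,0.78,0.2,0,0,0,1],[0.63,0.78,0.2,0,0,0,1],[0.63,0.78,0.2,0,0,0,1]]]'
python3 - <<'E'
from h import *
from plant import r,vision
s=r.get_state();print(s["joints"])
c=vision.capture("top");cv2.imwrite("pics/t2.png",cv2.resize(c["frame"][200:310,100:260],None,fx=5,fy=5,interpolation=cv2.INTER_CUBIC))
c=vision.capture("side");cv2.imwrite("pics/s2.png",c["frame"])
E
```

```text
time_s: 1.7
tcp_pos: [0.3266, 0.5209, 0.1364]
eef_rot: [-180.0, -0.0, 4.4]
contact_force: [0.5, 0.2, -0.6]
gripper_width: 0.0879
gripper_force: 0.0
time_s: 2.5
tcp_pos: [0.4374, 0.4033, 0.1042]
eef_rot: [180.0, -0.0, 4.4]
contact_force: [0.3, 0.3, -0.6]
gripper_width: 0.0876
gripper_force: 0.0
[ 6.14874721e+01  2.05652496e+01 -2.00538844e+01  4.78903016e-03
 -4.93821095e+01  3.29531683e+01]
```

View pics/t2.png

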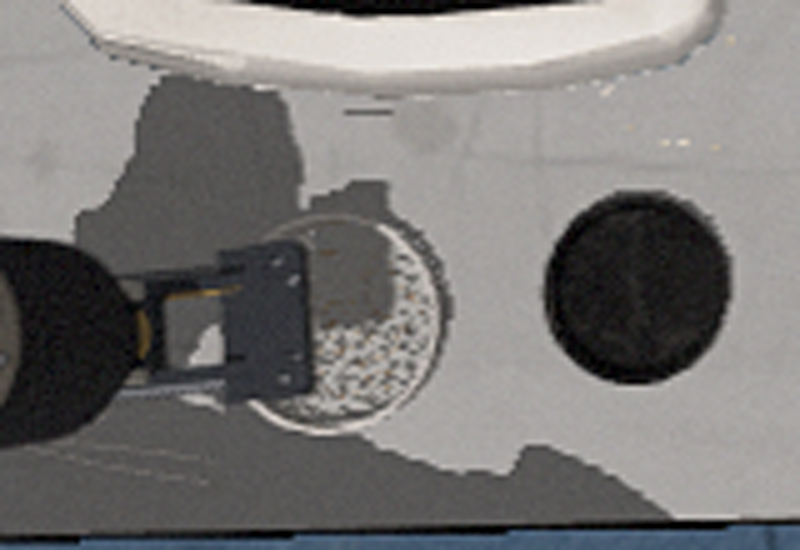

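The top picture shows the gripper straddling the sieve's left wall (about (270,310) in the crop) with the pan clear. I go down and grip.

```bash
python3 -m pendant '[[[-0.05,-0.06,0.66,0,0,0,1],[0,0,0.66,0,0,0,1],[0,0,0.66,0,0,0,1],[0,0,0.66,0,0,0,1],[0,0,0.4,0,0,0,1],[0,0,0.27,0,0,0,1],[0,0,0,0,0,0,0],[0,0,0,0,0,0,-0.5]]]' 40
python3 -m pendant '[[[0,0,0,0,0,0,-1],[0,0,0,0,0,0,-1],[0,0,0,0,0,0,-1],[0,0,0,0,0,0,-1],[0,0,0,0,0,0,-1],[0,0,0,0,0,0,-1],[0,0,-0.2,0,0,0,-1],[0,0,-0.3,0,0,0,-1]]]' 40
```

```text
time_s: 3.4
tcp_pos: [0.4354, 0.4061, 0.0385]
eef_rot: [-180.0, -0.0, 4.5]
contact_force: [0.5, -0.2, 0.6]
gripper_width: 0.0769
gripper_force: 0.0
time_s: 4.2
tcp_pos: [0.4352, 0.4056, 0.0484]
eef_rot: [180.0, 0.0, 4.4]
contact_force: [-0.3, 0.1, -0.1]
gripper_width: 0.0132
gripper_force: 0.0
```

```bash
python3 -m pendant '[[[0,0,0.5,0,0,0,-1],[0,0,0,0,0,0,-1],[0,0,0,0,0,0,-1],[0,0,0,0,0,0,-1],[0,0,0,0,0,0,-1],[0,0,0,0,0,0,-1],[0,0,-0.2,0,0,0,-1],[0,0,-0.3,0,0,0,-1]]]' 40
```

```text
time_s: 5.0
tcp_pos: [0.4341, 0.4039, 0.0472]
eef_rot: [179.8, 0.2, 4.4]
contact_force: [-0.5, -0.1, -2.9]
gripper_width: 0.0038
gripper_force: 40.6
```

```bash
python3 -m pendant '[[[0,0,-0.2,0,0,0,-1],[0,0,-0.5,0,0,0,-1],[0,0,-0.8,0,0,0,-1],[0,0.1,-0.9,0,0,0,-1],[0,0.2,-0.9,0,0,0,-1],[0,0.3,-0.9,0,0,0,-1],[0.1,0.4,-0.6,0,0,0,-1],[0.15,0.6,-0.3,0,0,0,-1]]]'
python3 -m pendant '[[[0.18,0.8,0,0,0,0,-1],[0.2,0.9,0,0,0,0,-1],[0.2,1,0,0,0,0,-1],[0.2,1,0,0,0,0,-1],[0.2,1,0,0,0,0,-1],[0.2,1,0,0,0,0,-1],[0.2,1,0,0,0,0,-1],[0.2,1,0,0,0,0,-1]]]'
python3 -m pendant '[[[0.2,1,0,0,0,0,-1],[0.2,1,0,0,0,0,-1],[0.2,1,0,0,0,0,-1],[0.2,1,0,0,0,0,-1],[0.2,1,0,0,0,0,-1],[0.2,1,0,0,0,0,-1],[0.2,1,0,0,0,0,-1],[0.2,0.9,0,0,0,0,-1]]]'
python3 -m pendant '[[[0.2,0.8,0,0,0,0,-1],[0.2,0.8,0,0,0,0,-1],[0.2,0.8,0,0,0,0,-1],[0.2,0.8,0,0,0,0,-1],[0.2,0.7,0,0,0,0,-1],[0.2,0.5,0,0,0,0,-1],[0.1,0.3,0,0,0,0,-1],[0.05,0.2,0,0,0,0,-1]]]'
python3 - <<'E'
from h import *
from plant import r,vision
s=r.get_state();print(s["joints"],s["tcp_pos"])
for n in("top","side"):
    c=vision.capture(n);np.savez(n+"3.npz",**c)
    o=np.array([.578,-.1746,0]);yaw=np.radians(-85.5);Rz=R.from_euler("z",yaw).as_matrix()
    Q=(cloud(c).reshape(-1,3)-o)@Rz;z=s["tcp_pos"][2]-.003
    q=Q[(abs(Q[:,2]-z)<.006)&(np.hypot(Q[:,0]+.02,Q[:,1])<.09)&(Q[:,0]>-.045)]
    print(n,len(q),np.percentile(q,[2,50,98],axis=0).round(3))
    if len(q)>5:print(cv2.minEnclosingCircle(q[:,:2].astype(np.float32)))
    f=c["frame"][160:260,270:430] if n=="top" else c["frame"][170:300,160:330]
    cv2.imwrite(f"pics/{n}3.png",cv2.resize(f,None,fx=4.5,fy=4.5,interpolation=cv2.INTER_CUBIC))
E
```

```text
time_s: 5.8
tcp_pos: [0.4431, 0.3743, 0.1519]
eef_rot: [-179.9, -0.1, 4.5]
contact_force: [-0.2, 0.2, -2.3]
gripper_width: 0.0038
gripper_force: 40.6
time_s: 6.6
tcp_pos: [0.4862, 0.2207, 0.1496]
eef_rot: [179.9, 0.1, 4.4]
contact_force: [-0.3, 0.4, -1.4]
gripper_width: 0.0034
gripper_force: 40.6
time_s: 7.4
tcp_pos: [0.5297, 0.0656, 0.1496]
eef_rot: [180.0, 0.1, 4.4]
contact_force: [0.2, 0.2, -2.6]
gripper_width: 0.0039
gripper_force: 40.6
time_s: 8.2
tcp_pos: [0.5649, -0.0281, 0.1501]
eef_rot: [180.0, 0.0, 4.4]
contact_force: [0.1, -0.4, -1.6]
gripper_width: 0.0037
gripper_force: 40.6
[ 1.69698883e+01  1.51969546e+01 -2.09073498e+01 -4.18857727e-03
 -5.39164596e+01  7.74391585e+01] [ 0.56493301 -0.02811674  0.15013043]
top 53 [[-0.043 -0.047  0.141]
 [-0.027 -0.007  0.144]
 [-0.021  0.035  0.149]]
((-0.03980683535337448, -0.006306586787104607), 0.04364438354969025)
side 52 [[-0.042 -0.049  0.142]
 [-0.03   0.004  0.145]
 [-0.02   0.044  0.15 ]]
((-0.04294269531965256, -0.0013230089098215103), 0.04767591133713722)
```

View pics/top3.png

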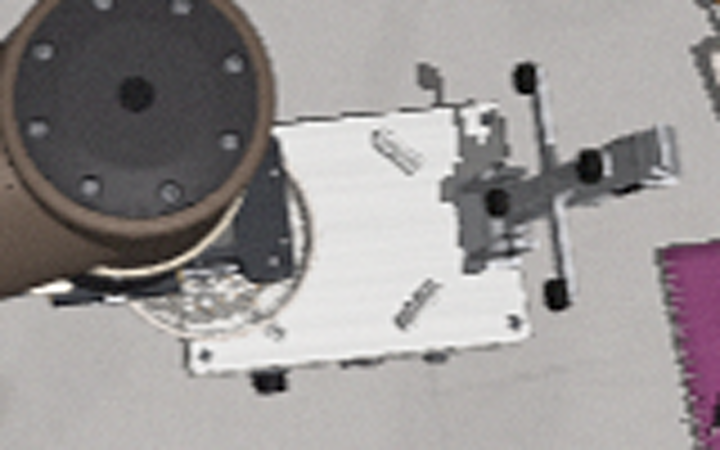

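View pics/side3.png

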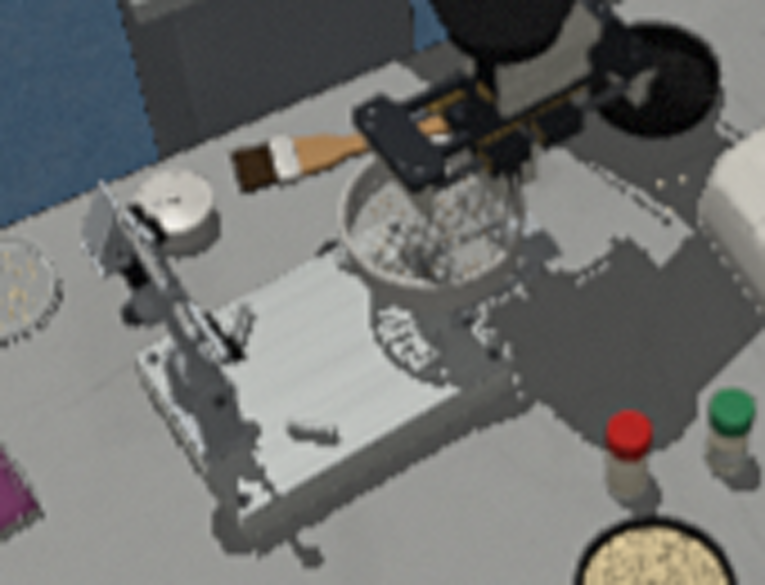

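The sieve is held level and clear, over the left part of the deck; two right-hand lugs are visible. I move it over the seat and re-measure.

```bash
python3 -m pendant '[[[0,0.3,0,0,0,0,-1],[0,0.6,0.2,0,0,0,-1],[0,0.7,0.4,0,0,0,-1],[0,0.8,0.4,0,0,0,-1],[0,0.7,0.4,0,0,0,-1],[0,0.6,0.4,0,0,0,-1],[0,0.4,0.2,0,0,0,-1],[0,0.15,0.1,0,0,0,-1]]]'
python3 - <<'E'
from h import *
from scipy.optimize import least_squares
from plant import r,vision
s=r.get_state();o=np.array([.578,-.1746,0]);Rz=R.from_euler("z",-85.5,degrees=True).as_matrix();T=(s["tcp_pos"]-o)@Rz;print(T,s["eef_rot"])
for n in("top","side"):
    c=vision.capture(n);np.savez(n+"4.npz",**c)
    Q=(cloud(c).reshape(-1,3)-o)@Rz
    q=Q[(abs(Q[:,2]-T[2]+.003)<.007)&(Q[:,0]-T[0]>.045)&(Q[:,0]-T[0]<.15)&(abs(Q[:,1])<.08)]
    f=least_squares(lambda p:np.hypot(q[:,0]-p[0],q[:,1]-p[1])-.062,[T[0]+.062,T[1]],loss="soft_l1",f_scale=.002)
    A=np.c_[q[:,:2],np.ones(len(q))];pl=np.linalg.lstsq(A,q[:,2],rcond=None)[0]
    print(n,len(q),f.x,"resid",np.abs(f.fun).mean(),"plane",pl, "z",pl@[*f.x,1])
E
```

```text
time_s: 9.1
tcp_pos: [0.5711, -0.1134, 0.1075]
eef_rot: [180.0, 0.1, 4.4]
contact_force: [-0.2, -1.1, -2.0]
gripper_width: 0.0039
gripper_force: 40.6
[-0.06155138 -0.00204849  0.10749405] [1.79994615e+02 6.99353933e-02 4.37134997e+00]
top 67 [ 0.00197117 -0.00117471] resid 0.0014231431919845292 plane [ 0.00561318 -0.02208932  0.1006349 ] z 0.10067191754863208
side 102 [ 0.00070566 -0.00371251] resid 0.0017226138694152286 plane [ 0.00611264 -0.00400414  0.10273504] z 0.1027542204282366
```

```bash
python3 -m pendant '[[[0.05,-0.02,0,0,0,0,-1],[0.05,-0.02,0,0,0,0,-1],[0,0,0.15,0,0,0,-1],[0,0,0.2,0,0,0,-1],[0,0,0.2,0,0,0,-1],[0,0,0.2,0,0,0,-1],[0,0,0.15,0,0,0,-1],[0,0,0.1,0,0,0,-1]]]'
```

```text
time_s: 10.0
tcp_pos: [0.5731, -0.1114, 0.088]
eef_rot: [180.0, 0.0, 4.4]
contact_force: [-1.2, -0.4, -1.0]
gripper_width: 0.0039
gripper_force: 40.6
```

```bash
python3 -m pendant '[[[0,0.03,0.05,0,0,0,-1],[0,0,0.05,0,0,0,-1],[0,0,0.05,0,0,0,-1],[0,0,0.05,0,0,0,-1],[0,0,0,0,0,0,-1],[0,0,0,0,0,0,-1],[0,0,0,0,0,0,-1],[0,0,0,0,0,0,-1]]]'
python3 - <<'E'
from h import *
from scipy.optimize import least_squares
from plant import r,vision
s=r.get_state();o=np.array([.578,-.1746,0]);Rz=R.from_euler("z",-85.5,degrees=True).as_matrix();T=(s["tcp_pos"]-o)@Rz;print(T,s["contact_force"],s["moment"])
for n in("top","side"):
    c=vision.capture(n)
    Q=(cloud(c).reshape(-1,3)-o)@Rz
    q=Q[(abs(Q[:,2]-.08)<.008)&(Q[:,0]-T[0]>.045)&(Q[:,0]-T[0]<.15)&(abs(Q[:,1])<.08)]
    f=least_squares(lambda p:np.hypot(q[:,0]-p[0],q[:,1]-p[1])-.062,[0,0],loss="soft_l1",f_scale=.002)
    pl=np.linalg.lstsq(np.c_[q[:,:2],np.ones(len(q))],q[:,2],rcond=None)[0]
    print(n,len(q),f.x,"plane",pl)
E
```

```text
time_s: 10.8
tcp_pos: [0.5735, -0.1119, 0.0844]
eef_rot: [180.0, -0.0, 4.4]
contact_force: [-0.5, -1.1, -1.8]
gripper_width: 0.0039
gripper_force: 40.6
[-0.06284912  0.00041164  0.0844322 ] [-0.53533823 -1.06933242 -1.82892942] [-0.32392976  0.01603046 -0.05082136]
top 72 [-0.00011325  0.00100489] plane [ 0.00339204 -0.03353787  0.07786367]
side 109 [-0.00068771 -0.00137557] plane [0.03396979 0.00109195 0.07840453]
```

```bash
python3 -m pendant '[[[0,0,0.05,0,0,0,-1],[0,0,0.05,0,0,0,-1],[0,0,0,0,0,0,-1],[0,0,0,0,0,0,-1],[0,0,0,0,0,0,-1],[0,0,0,0,0,0,-1],[0,0,0,0,0,0,-1],[0,0,0,0,0,0,-1]]]'
```

```text
time_s: 11.7
tcp_pos: [0.5736, -0.1118, 0.0838]
eef_rot: [180.0, -0.0, 4.5]
contact_force: [-5.3, 2.0, 11.7]
gripper_width: 0.0038
gripper_force: 40.7
```

```bash
python3 -m pendant '[[[0,0,-0.03,0,0,0,-0.9],[0,0,0,0,0,0,-0.7],[0,0,0,0,0,0,-0.5],[0,0,0,0,0,0,-0.5],[0,0,0,0,0,0,-0.5],[0,0,-0.4,0,0,0,-0.5],[0,0,-0.8,0,0,0,-0.5],[0,0,-1,0,0,0,-0.5]]]'
python3 -m pendant '[[[0,0,-1,0,0,0,-0.3],[0,-0.5,-1,0,0,0,-0.3],[0,-1,-0.5,0,0,0,-0.3],[0,-1,-0.5,0,0,0,-0.3],[0,-1,0,0,0,0,-0.3],[0,-1,0,0,0,0,-0.3],[0,-1,0,0,0,0,-0.3],[0,-1,0,0,0,0,-0.3]]]'
python3 - <<'E'
from h import *
from scipy.optimize import least_squares
from plant import r,vision
s=r.get_state();print(s["joints"],s["tcp_pos"]);o=np.array([.578,-.1746,0]);Rz=R.from_euler("z",-85.5,degrees=True).as_matrix()
for n in("top","side"):
    c=vision.capture(n);np.savez(n+"5.npz",**c)
    Q=(cloud(c).reshape(-1,3)-o)@Rz
    k=np.hypot(Q[:,0],Q[:,1]);q=Q[(abs(Q[:,2]-.08)<.006)&(k>.055)&(k<.07)]
    f=least_squares(lambda p:np.hypot(q[:,0]-p[0],q[:,1]-p[1])-.062,[0,0],loss="soft_l1",f_scale=.002)
    pl=np.linalg.lstsq(np.c_[q[:,:2],np.ones(len(q))],q[:,2],rcond=None)[0]
    print(n,len(q),f.x,"plane",pl)
    if n=="side":cv2.imwrite("pics/side5.png",cv2.resize(c["frame"][170:300,160:330],None,fx=4.5,fy=4.5,interpolation=cv2.INTER_CUBIC))
E
```

```text
time_s: 12.5
tcp_pos: [0.573, -0.1119, 0.1272]
eef_rot: [180.0, 0.1, 4.4]
contact_force: [1.2, -0.8, -0.2]
gripper_width: 0.0217
gripper_force: 0.0
time_s: 13.3
tcp_pos: [0.5633, 0.0186, 0.1877]
eef_rot: [-180.0, -0.0, 4.4]
contact_force: [0.8, 0.2, 0.6]
gripper_width: 0.0307
gripper_force: 0.0
[ 2.17862335e+01  1.28748555e+01 -1.85310276e+01  5.64681837e-03
 -5.85555720e+01  7.26577717e+01] [0.56332344 0.01857103 0.18766974]
top 215 [0.00018872 0.00075509] plane [-0.00382392  0.00077396  0.07924965]
side 194 [-0.00013357 -0.00099814] plane [9.09846811e-05 1.27297733e-02 8.03479068e-02]
```

View pics/side5.png

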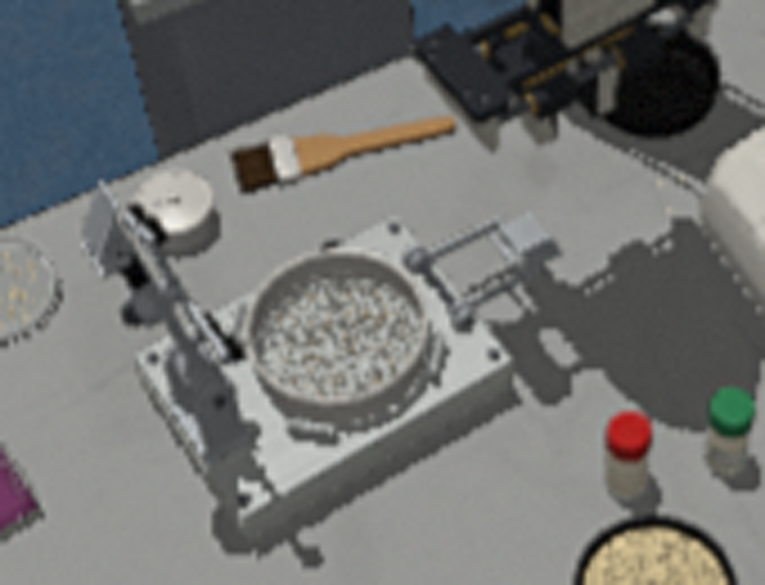

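The side picture shows the sieve sitting level in its four lugs at (340,325), bran inside. Now I fit a kinematic model from the recorded poses to plan the bar swing.

Run:
```python
import numpy as np
from scipy.optimize import least_squares
D=np.array([[20.546,.682,.6745,.249],[23.748,-5.394,.6746,.1676],[20.565,-20.054,np.hypot(.4374,.4033),.1042],[15.197,-20.907,np.hypot(.5649,.0281),.1501],[12.875,-18.531,np.hypot(.5633,.0186),.1877]])
j2,f=np.radians(D[:,0]),np.radians(D[:,1]-D[:,0])
for a3 in(None,0,.03,.04):
    def m(p):
        a1,L2,L3,h,a=p; a=a if a3 is None else a3
        return np.r_[a1+L2*np.sin(j2)+L3*np.cos(f)-a*np.sin(f)-D[:,2],h+L2*np.cos(j2)+L3*np.sin(f)+a*np.cos(f)-D[:,3]]
    s=least_squares(m,[.04,.4,.4,.1,.03],x_scale=.1);print(a3,s.x.round(4),np.abs(s.fun).max()*1000)
```

```text
None [ 0.0397  0.5725  0.4574 -0.1419  0.0107] 1.1047612177426946
0 [ 0.0466  0.5681  0.4575 -0.1287  0.03  ] 1.7146631988486094
0.03 [ 0.0273  0.5804  0.4573 -0.1658  0.03  ] 3.2333788136805763
0.04 [ 0.0209  0.5845  0.4572 -0.1782  0.03  ] 4.882690061310924
```

Run:
```python
from h import *
np.set_printoptions(suppress=True,precision=2,linewidth=150)
for n in("top5","side5"):
    Q=cloud(dict(np.load(n+".npz"))).reshape(-1,3)
    for x0 in(.2,.4,.5,.6,.7):
        q=Q[(abs(Q[:,0]-x0)<.03)&(Q[:,1]<-.35)&(Q[:,1]>-.9)]
        print(n,x0,[(round(a,2),(np.percentile(k:=q[abs(q[:,1]-a)<.015][:,2],[5,50,95]).round(2) if (abs(q[:,1]-a)<.015).sum()>3 else None)) for a in np.arange(-.39,-.8,-.03)])
```

```text
top5 0.2 [(np.float64(-0.39), array([-0.86, -0.85, -0.84])), (np.float64(-0.42), array([-0.86, -0.85, -0.84])), (np.float64(-0.45), array([-0.86, -0.85, -0.84])), (np.float64(-0.48), array([-0.86, -0.85, -0.84])), (np.float64(-0.51), array([-0.86, -0.85, -0.84])), (np.float64(-0.54), array([-0.85, -0.83, -0.77])), (np.float64(-0.57), array([-0.59,  0.08,  0.3 ])), (np.float64(-0.6), None), (np.float64(-0.63), None), (np.float64(-0.66), None), (np.float64(-0.69), None), (np.float64(-0.72), None), (np.float64(-0.75), None), (np.float64(-0.78), None)]
top5 0.4 [(np.float64(-0.39), array([-0.  ,  0.  ,  0.01])), (np.float64(-0.42), array([-0.  ,  0.  ,  0.01])), (np.float64(-0.45), array([-0.  ,  0.  ,  0.01])), (np.float64(-0.48), array([-0., -0.,  0.])), (np.float64(-0.51), array([-0.  ,  0.23,  0.27])), (np.float64(-0.54), array([-0.  ,  0.27,  0.27])), (np.float64(-0.57), array([0.01, 0.29, 0.35])), (np.float64(-0.6), None), (np.float64(-0.63), None), (np.float64(-0.66), None), (np.float64(-0.69), None), (np.float64(-0.72), None), (np.float64(-0.75), None), (np.float64(-0.78), None)]
[... 3502 characters left out ...]
 (np.float64(-0.63), None), (np.float64(-0.66), None), (np.float64(-0.69), None), (np.float64(-0.72), None), (np.float64(-0.75), None), (np.float64(-0.78), None)]
side5 0.7 [(np.float64(-0.39), array([-0.,  0.,  0.])), (np.float64(-0.42), array([-0.,  0.,  0.])), (np.float64(-0.45), array([-0.  ,  0.01,  0.04])), (np.float64(-0.48), array([-0.  ,  0.  ,  0.03])), (np.float64(-0.51), array([-0.  ,  0.23,  0.27])), (np.float64(-0.54), array([0.27, 0.27, 0.27])), (np.float64(-0.57), array([0.28, 0.56, 0.69])), (np.float64(-0.6), None), (np.float64(-0.63), None), (np.float64(-0.66), None), (np.float64(-0.69), None), (np.float64(-0.72), None), (np.float64(-0.75), None), (np.float64(-0.78), None)]
```

Run:
```python
from h import *
np.set_printoptions(suppress=True,precision=3,linewidth=150)
o=np.array([.578,-.1746,0]);Rz=R.from_euler("z",-85.5,degrees=True).as_matrix()
c=dict(np.load("top5.npz"));cs=dict(np.load("side5.npz"))
th=1.7;ux=np.array([-np.cos(th),0,np.sin(th)]);uz=np.array([np.sin(th),0,np.cos(th)])
for n,cc in(("top",c),("side",cs)):
    Q=(cloud(cc).reshape(-1,3)-o)@Rz-[.1,0,.104]
    s=Q@ux;w=Q@uz
    for a in range(30,240,12):
        k=(s>a/1000)&(s<(a+12)/1000)&(abs(w)<.05)&(abs(Q[:,1])<.05)
        if k.sum()>2:print(n,a,k.sum(),"w",np.percentile(w[k],[5,50,95]),"y",np.percentile(Q[k,1],[5,50,95]))
def proj(cc,W):
    E=cc["extrinsics"];p=(W@E[:3,:3].T+E[:3,3])*[1,-1,-1]
    x=p[:,:2]/p[:,2:];x=x*(1+cc["k1"]*(x**2).sum(1,keepdims=True));K=cc["camera_matrix"];return x*[K[0,0],K[1,1]]+K[:2,2]
for th in(1.65,1.7,1.75,1.8):
    B=np.array([[-.215,.012,0],[-.215,-.012,0],[-.17,.014,.02],[-.17,-.014,.02]])
    W=(R.from_euler("y",th).apply(B)+[.1,0,.104])@Rz.T+o
    print(th,"top crop1",((proj(c,W)-[270,170]+.5)*5).round(0).tolist(),"side5crop",((proj(cs,W)-[160,170]+.5)*4.5).round(0).tolist())
im=np.hstack([cv2.resize(c["frame"][165:225,375:425],(400,480),interpolation=cv2.INTER_CUBIC),cv2.resize(cs["frame"][200:260,170:220],(400,480),interpolation=cv2.INTER_CUBIC)]);cv2.imwrite("pics/bar.png",im)
```

```text
top 30 17 w [-0.024 -0.022 -0.002] y [-0.01  -0.001  0.009]
top 42 34 w [-0.023 -0.017 -0.001] y [-0.012 -0.004  0.005]
top 54 18 w [-0.016 -0.013 -0.002] y [-0.012 -0.006  0.003]
top 66 13 w [-0.015 -0.014 -0.009] y [-0.008 -0.002  0.004]
top 78 13 w [-0.015 -0.014 -0.006] y [-0.009 -0.001  0.005]
top 90 57 w [-0.017 -0.014 -0.002] y [-0.045  0.001  0.045]
top 102 99 w [-0.017 -0.014 -0.002] y [-0.045 -0.01   0.04 ]
top 114 18 w [-0.016 -0.015 -0.003] y [-0.011 -0.005  0.005]
top 126 24 w [-0.017 -0.015 -0.002] y [-0.013 -0.006  0.004]
top 138 7 w [-0.011 -0.003 -0.002] y [-0.013 -0.01  -0.005]
top 150 43 w [-0.024 -0.003  0.002] y [-0.014 -0.004  0.009]
top 162 86 w [-0.022 -0.003  0.016] y [-0.014 -0.003  0.008]
top 174 38 w [-0.003 -0.     0.017] y [-0.012 -0.002  0.008]
top 186 49 w [-0.002  0.002  0.015] y [-0.012 -0.002  0.01 ]
top 198 12 w [0.    0.004 0.007] y [-0.01  -0.002  0.009]
top 210 17 w [-0.006 -0.005 -0.002] y [-0.011 -0.001  0.008]
side 30 12 w [-0.022 -0.001  0.004] y [-0.004  0.006  0.01 ]
side 42 20 w [-0.023 -0.012  0.002] y [-0.008  0.003  0.01 ]
side 54 8 w 
[... 725 characters left out ...]
0.005 0.01 ] y [-0.014 -0.002  0.007]
side 210 21 w [-0.005 -0.002  0.001] y [-0.013 -0.005  0.005]
1.65 top crop1 [[719.0, 83.0], [727.0, 137.0], [719.0, 95.0], [728.0, 154.0]] side5crop [[133.0, 206.0], [114.0, 179.0], [123.0, 269.0], [101.0, 237.0]]
1.7 top crop1 [[742.0, 81.0], [750.0, 135.0], [736.0, 94.0], [745.0, 153.0]] side5crop [[116.0, 216.0], [97.0, 189.0], [111.0, 278.0], [89.0, 246.0]]
1.75 top crop1 [[764.0, 80.0], [773.0, 133.0], [751.0, 93.0], [761.0, 152.0]] side5crop [[100.0, 227.0], [81.0, 199.0], [99.0, 287.0], [77.0, 255.0]]
1.8 top crop1 [[786.0, 78.0], [795.0, 131.0], [767.0, 92.0], [776.0, 151.0]] side5crop [[84.0, 237.0], [65.0, 209.0], [87.0, 296.0], [66.0, 264.0]]
```

View pics/bar.png

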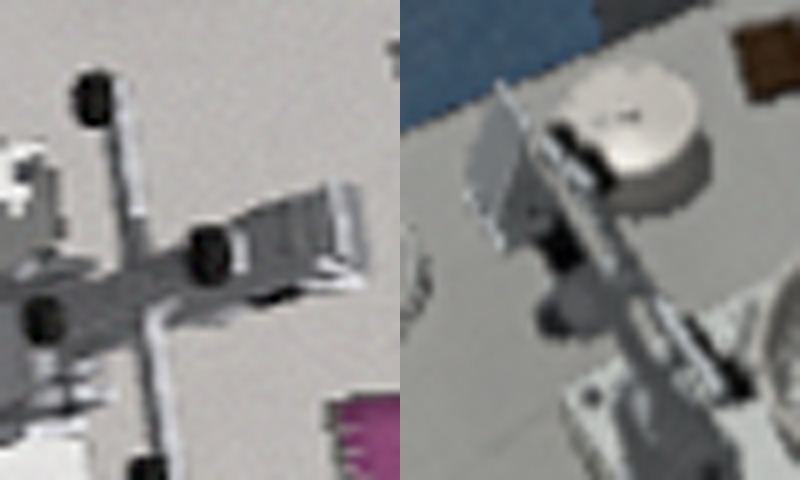

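Bar nose: the top view puts it at (345,230) in the left panel and the side view at (500,165) in the right panel. Both match 1.70 rad, with the nose centred on the shaker's x axis. The wall at y = -0.57 rules out an approach from the hinge side. I'll grip the nose across its width with the tool pointing down and let it pivot in the pads while I follow the arc.

```bash
python3 -m pendant '[[[0,0,-1,0,0,0.94,0.4],[0,0,-1,0,0,0.94,0.4],[0,0,-1,0,0,0.94,0.4],[0,0,-1,0,0,0.94,0.4],[0,0,-1,0,0,0.94,0.4],[0,0,-1,0,0,0.94,0.4],[0,0,-1,0,0,0.94,0.4],[0,0,-1,0,0,0.94,0.4]]]' 20
python3 -m pendant '[[[0.41,0.8,-0.2,0,0,0.94,0.4],[0.46,0.77,-0.2,0,0,0.94,0.4],[0.52,0.74,-0.2,0,0,0.94,0.4],[0.57,0.7,-0.2,0,0,0.94,0.4],[0.6,0.67,-0.2,0,0,0.94,0.4],[0.65,0.62,-0.2,0,0,0.94,0.4],[0.69,0.58,-0.2,0,0,0.94,0.4],[0.72,0.54,-0.2,0,0,0.94,0.4]]]'
python3 -m pendant '[[[0.75,0.49,0,0,0,0.94,0.4],[0.79,0.44,0,0,0,0.94,0.4],[0.82,0.38,0,0,0,0.94,0.4],[0.83,0.34,0,0,0,0.94,0.4],[0.86,0.28,0,0,0,0.93,0.4],[0.87,0.22,0,0,0,0.93,0.4],[0.89,0.16,0,0,0,0.93,0.4],[0.89,0.09,0,0,0,0.93,0.4]]]'
cat > g.py <<'E'
import sys;from h import *
from plant import r
s=r.get_state();M=R.from_euler("xyz",s["eef_rot"],degrees=True).as_matrix()
o=np.array([.578,-.1746,0]);Rz=R.from_euler("z",-85.5,degrees=True).as_matrix()
def T(): return (s["tcp_pos"]-o)@Rz
def go(p): return (M.T@(Rz@np.array(p)+o-s["tcp_pos"])/.02).round(2)
np.set_printoptions(suppress=True,precision=4,linewidth=150)
print("shaker-frame TCP",T(),"rot",s["eef_rot"].round(1),"q",s["joints"].round(1))
if len(sys.argv)>3: print("go",go([float(a) for a in sys.argv[1:4]]))
E
python3 g.py .1295 -.001 .301
```

```text
time_s: 14.2
tcp_pos: [0.5631, 0.0171, 0.3483]
eef_rot: [-180.0, -0.0, -25.8]
contact_force: [0.9, -0.1, 0.3]
gripper_width: 0.0614
gripper_force: 0.0
time_s: 15.0
tcp_pos: [0.5671, -0.1276, 0.3795]
eef_rot: [-180.0, -0.0, -55.9]
contact_force: [-0.5, -0.0, -0.0]
gripper_width: 0.0612
gripper_force: 0.0
time_s: 15.8
tcp_pos: [0.5706, -0.2715, 0.3794]
eef_rot: [-180.0, -0.0, -85.8]
contact_force: [0.1, -0.0, -0.6]
gripper_width: 0.0616
gripper_force: 0.0
shaker-frame TCP [ 0.0961 -0.0149  0.3794] rot [-180.    -0.   -85.8] q [ -7.8  13.6   7.6   0.  -84.   12. ]
go [ 1.67 -0.71  3.92]
```

```bash
python3 -m pendant '[[[0.6,-0.25,0,0,0,0.02,0.4],[0.6,-0.25,0,0,0,0,0.4],[0.47,-0.21,0.2,0,0,0,0.4],[0,0,0.7,0,0,0,0.4],[0,0,0.8,0,0,0,0.4],[0,0,0.8,0,0,0,0.4],[0,0,0.8,0,0,0,0.4],[0,0,0.6,0,0,0,0.4]]]' 20
python3 g.py .1295 -.001 .301
python3 - <<'E'
from h import *
from plant import vision
c=vision.capture("top");cs=vision.capture("side")
im=np.hstack([cv2.resize(c["frame"][155:235,355:435],(400,400),interpolation=cv2.INTER_CUBIC),cv2.resize(cs["frame"][190:270,150:230],(400,400),interpolation=cv2.INTER_CUBIC)]);cv2.imwrite("pics/bar2.png",im)
E
```

```text
time_s: 16.6
tcp_pos: [0.5873, -0.3017, 0.2987]
eef_rot: [179.9, 0.1, -85.7]
contact_force: [-0.4, 0.8, -0.3]
gripper_width: 0.0614
gripper_force: 0.0
shaker-frame TCP [ 0.1274 -0.0007  0.2987] rot [179.9   0.1 -85.7] q [-10.3  17.8   3.2  -0.  -75.5  14.7]
go [ 0.1   0.02 -0.11]
```

View pics/bar2.png

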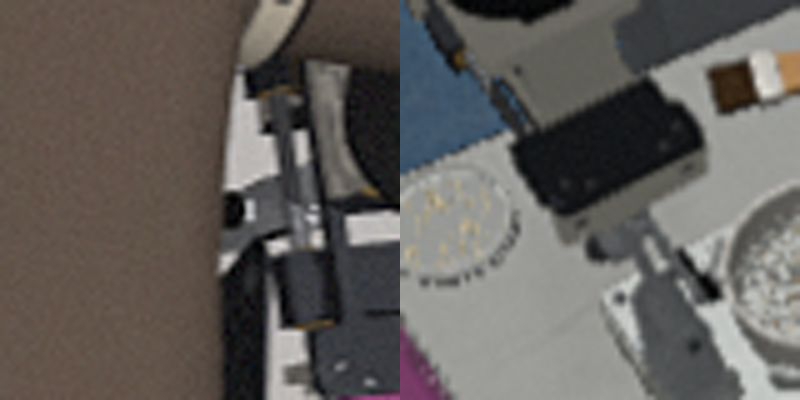

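The fingers straddle the nose (side panel (610,160)), seen from both cameras. I close on it.

```bash
python3 -m pendant '[[[0.08,0,-0.12,0,0,0,0],[0,0,0,0,0,0,-0.3],[0,0,0,0,0,0,-1],[0,0,0,0,0,0,-1],[0,0,0,0,0,0,-1],[0,0,0,0,0,0,-1],[0,0,0,0,0,0,-1],[0,0,0,0,0,0,-1]]]' 20
python3 g.py
```

```text
time_s: 17.5
tcp_pos: [0.5866, -0.3043, 0.3036]
eef_rot: [179.9, -0.0, -85.7]
contact_force: [-5.4, 0.1, 2.2]
gripper_width: 0.0238
gripper_force: 20.0
shaker-frame TCP [ 0.13   -0.0016  0.3036] rot [179.9  -0.  -85.7] q [-10.5  17.7   3.7   0.  -76.1  14.8]
```

Run:
```python
import numpy as np
t=np.radians(98.7-2.5*np.arange(0,41));x=-199*np.cos(t);z=199*np.sin(t)
for k in range(5):print([(round(a,2),round(b,2)) for a,b in zip(np.diff(x)[8*k:8*k+8]/20,-np.diff(z)[8*k:8*k+8]/20)])
```

```text
[(np.float64(-0.43), np.float64(-0.06)), (np.float64(-0.43), np.float64(-0.04)), (np.float64(-0.43), np.float64(-0.02)), (np.float64(-0.43), np.float64(0.0)), (np.float64(-0.43), np.float64(0.02)), (np.float64(-0.43), np.float64(0.04)), (np.float64(-0.43), np.float64(0.06)), (np.float64(-0.43), np.float64(0.08))]
[(np.float64(-0.42), np.float64(0.09)), (np.float64(-0.42), np.float64(0.11)), (np.float64(-0.41), np.float64(0.13)), (np.float64(-0.41), np.float64(0.15)), (np.float64(-0.4), np.float64(0.17)), (np.float64(-0.39), np.float64(0.18)), (np.float64(-0.38), np.float64(0.2)), (np.float64(-0.38), np.float64(0.22))]
[(np.float64(-0.37), np.float64(0.23)), (np.float64(-0.36), np.float64(0.25)), (np.float64(-0.34), np.float64(0.26)), (np.float64(-0.33), np.float64(0.28)), (np.float64(-0.32), np.float64(0.29)), (np.float64(-0.31), np.float64(0.31)), (np.float64(-0.29), np.float64(0.32)), (np.float64(-0.28), np.float64(0.33))]
[(np.float64(-0.26), np.float64(0.34)), (np.float64(-0.25), np.float64(0.36)), (np.float64(-0.23), np.float64(0.37)), (np.float64(-0.22), np.float64(0.38)), (np.float64(-0.2), np.float64(0.39)), (np.float64(-0.18), np.float64(0.39)), (np.float64(-0.17), np.float64(0.4)), (np.float64(-0.15), np.float64(0.41))]
[(np.float64(-0.13), np.float64(0.41)), (np.float64(-0.11), np.float64(0.42)), (np.float64(-0.09), np.float64(0.42)), (np.float64(-0.08), np.float64(0.43)), (np.float64(-0.06), np.float64(0.43)), (np.float64(-0.04), np.float64(0.43)), (np.float64(-0.02), np.float64(0.43)), (np.float64(0.0), np.float64(0.43))]
```

```bash
python3 -m pendant '[[[-0.43,0.08,-0.06,0,0,0,-1],[-0.43,0,-0.04,0,0,0,-1],[-0.43,0,-0.02,0,0,0,-1],[-0.43,0,0,0,0,0,-1],[-0.43,0,0.02,0,0,0,-1],[-0.43,0,0.04,0,0,0,-1],[-0.43,0,0.06,0,0,0,-1],[-0.43,0,0.08,0,0,0,-1]]]' 20
python3 g.py .061 -.001 .302
```

```text
time_s: 18.3
tcp_pos: [0.5812, -0.2348, 0.302]
eef_rot: [-180.0, -0.0, -85.7]
contact_force: [-0.6, -0.9, 2.9]
gripper_width: 0.0237
gripper_force: 20.0
shaker-frame TCP [ 0.0602 -0.0016  0.302 ] rot [-180.    -0.   -85.7] q [ -4.2  14.4  -1.    0.  -74.5   8.5]
go [ 0.04 -0.03  0.  ]
```

```bash
python3 -m pendant '[[[-0.42,0,0.09,0,0,0,-1],[-0.42,0,0.11,0,0,0,-1],[-0.41,0,0.13,0,0,0,-1],[-0.41,0,0.15,0,0,0,-1],[-0.4,0,0.17,0,0,0,-1],[-0.39,0,0.18,0,0,0,-1],[-0.38,0,0.2,0,0,0,-1],[-0.38,0,0.22,0,0,0,-1]]]'
python3 g.py -.0034 -.001 .277
```

```text
time_s: 19.1
tcp_pos: [0.5763, -0.1708, 0.2762]
eef_rot: [180.0, 0.0, -85.7]
contact_force: [-0.3, 0.1, 2.2]
gripper_width: 0.0237
gripper_force: 20.0
shaker-frame TCP [-0.004  -0.0014  0.2762] rot [180.    0.  -85.7] q [  2.1  12.7  -6.6  -0.  -70.7   2.2]
go [ 0.03 -0.02 -0.04]
```

```bash
python3 -m pendant '[[[-0.37,0,0.23,0,0,0,-1],[-0.36,0,0.25,0,0,0,-1],[-0.34,0,0.26,0,0,0,-1],[-0.33,0,0.28,0,0,0,-1],[-0.32,0,0.29,0,0,0,-1],[-0.31,0,0.31,0,0,0,-1],[-0.29,0,0.32,0,0,0,-1],[-0.28,0,0.33,0,0,0,-1]]]'
python3 g.py -.0553 -.001 .2314
```

```text
time_s: 19.9
tcp_pos: [0.5724, -0.1194, 0.2306]
eef_rot: [180.0, -0.0, -85.7]
contact_force: [0.0, -3.7, -3.6]
gripper_width: 0.0236
gripper_force: 20.0
shaker-frame TCP [-0.0554 -0.0013  0.2306] rot [180.   -0.  -85.7] q [  7.4  12.8 -12.6   0.  -64.6  -3.1]
go [ 0.01 -0.01 -0.04]
```

```bash
python3 -m pendant '[[[-0.26,0,0.34,0,0,0,-1],[-0.25,0,0.36,0,0,0,-1],[-0.23,0,0.37,0,0,0,-1],[-0.22,0,0.38,0,0,0,-1],[-0.2,0,0.39,0,0,0,-1],[-0.18,0,0.39,0,0,0,-1],[-0.17,0,0.4,0,0,0,-1],[-0.15,0,0.41,0,0,0,-1]]]'
python3 g.py -.0885 -.001 .171
```

```text
time_s: 20.7
tcp_pos: [0.5699, -0.0864, 0.1699]
eef_rot: [180.0, -0.0, -85.7]
contact_force: [0.2, -5.1, -1.4]
gripper_width: 0.0239
gripper_force: 20.0
shaker-frame TCP [-0.0885 -0.0011  0.1699] rot [180.   -0.  -85.7] q [ 10.8  15.  -18.2   0.  -56.8  -6.5]
go [ 0.   -0.01 -0.05]
```

```bash
python3 -m pendant '[[[-0.11,0,0.41,0,0,0,-1],[-0.1,0,0.4,0,0,0,-1],[-0.08,0,0.4,0,0,0,-1],[-0.07,0,0.35,0,0,0,-1],[-0.05,0,0.3,0,0,0,-1],[-0.03,0,0.25,0,0,0,-1],[-0.02,0,0.2,0,0,0,-1],[0,0,0.2,0,0,0,-1]]]'
python3 g.py -.099 -.001 .117
```

```text
time_s: 21.5
tcp_pos: [0.5692, -0.0773, 0.12]
eef_rot: [180.0, 0.0, -85.7]
contact_force: [-2.2, -0.2, -0.3]
gripper_width: 0.0232
gripper_force: 20.0
shaker-frame TCP [-0.0977 -0.0011  0.12  ] rot [180.    0.  -85.7] q [ 11.8  17.8 -21.7  -0.  -50.4  -7.5]
go [-0.06 -0.01  0.15]
```

```bash
python3 -m pendant '[[[0,0,0.08,0,0,0,-1],[0,0,0.08,0,0,0,-1],[0,0,0.06,0,0,0,-1],[0,0,0.05,0,0,0,-1],[0,0,0,0,0,0,-1],[0,0,0,0,0,0,-1],[0,0,0,0,0,0,-1],[0,0,0,0,0,0,-1]]]'
python3 g.py
```

```text
time_s: 22.3
tcp_pos: [0.5693, -0.0771, 0.1158]
eef_rot: [-180.0, 0.0, -85.7]
contact_force: [-5.2, 1.1, 6.3]
gripper_width: 0.0233
gripper_force: 20.0
shaker-frame TCP [-0.0979 -0.001   0.1158] rot [-180.     0.   -85.7] q [ 11.8  18.1 -22.   -0.  -49.8  -7.5]
```

```bash
python3 -m pendant '[[[0,0,-0.1,0,0,0,-0.6],[0,0,0,0,0,0,-0.2],[0,0,0,0,0,0,0.2],[0,0,0,0,0,0,0.2],[0,0,0,0,0,0,0.2],[0,0,-0.6,0,0,0,0.4],[0,0,-1,0,0,0,0.6],[-0.2,0,-1,0,0,0,0.8]]]' 20
python3 -m pendant '[[[-0.5,0,-0.6,0,0,0,0.8],[-0.6,0,-0.2,0,0,0,0.8],[-0.6,0,0,0,0,0,0.8],[-0.6,0,0,0,0,0,0.8],[-0.6,0,0,0,0,0,0.8],[-0.3,0,0,0,0,0,0.8],[0,0,0,0,0,0,0.8],[0,0,0,0,0,0,0.8]]]'
python3 g.py -.169 -.001 .07
python3 - <<'E'
from h import *
from plant import vision
o=np.array([.578,-.1746,0]);Rz=R.from_euler("z",-85.5,degrees=True).as_matrix()
np.set_printoptions(suppress=True,precision=3,linewidth=150)
for n in("top","side"):
    c=vision.capture(n);np.savez(n+"6.npz",**c);Q=(cloud(c).reshape(-1,3)-o)@Rz
    for x0 in np.arange(-.115,.1,.015):
        k=(abs(Q[:,0]-x0)<.0075)&(abs(Q[:,1])<.011)&(Q[:,2]>.07)&(Q[:,2]<.15)
        if k.sum()>2:print(n,round(x0,3),k.sum(),np.percentile(Q[k,2],[10,50,90]))
    for x0 in np.arange(-.185,-.08,.01):
        k=(abs(Q[:,0]-x0)<.005)&(abs(Q[:,1])<.035)&(Q[:,2]>.025)&(Q[:,2]<.075)
        if k.sum()>2:print(n,"latch",round(x0,3),k.sum(),np.percentile(Q[k,2],[10,50,90]),np.percentile(Q[k,1],[0,100]))
    f=c["frame"][160:260,260:420] if n=="top" else c["frame"][190:290,180:340]
    cv2.imwrite(f"pics/{n}6.png",cv2.resize(f,None,fx=5,fy=5,interpolation=cv2.INTER_CUBIC))
E
```

```text
time_s: 23.1
tcp_pos: [0.5691, -0.0737, 0.1701]
eef_rot: [180.0, -0.0, -85.7]
contact_force: [0.4, -0.0, 0.7]
gripper_width: 0.0709
gripper_force: 0.0
time_s: 23.9
tcp_pos: [0.5642, -0.0094, 0.1847]
eef_rot: [180.0, -0.0, -85.7]
contact_force: [-0.7, -0.6, 0.5]
gripper_width: 0.0789
gripper_force: 0.0
shaker-frame TCP [-0.1657 -0.0008  0.1847] rot [180.   -0.  -85.7] q [ 18.9  13.1 -18.6   0.  -58.3 -14.6]
go [-0.16  0.01  5.73]
top -0.115 9 [0.099 0.101 0.103]
top -0.1 38 [0.105 0.11  0.114]
top -0.085 47 [0.115 0.119 0.123]
top -0.07 43 [0.114 0.118 0.127]
top -0.055 42 [0.113 0.117 0.118]
top -0.04 41 [0.11  0.116 0.118]
top -0.025 44 [0.106 0.109 0.111]
top -0.01 49 [0.107 0.116 0.123]
top 0.005 39 [0.118 0.123 0.129]
top 0.02 40 [0.106 0.108 0.111]
top 0.035 42 [0.106 0.107 0.111]
top 0.05 44 [0.105 0.107 0.109]
top 0.065 41 [0.106 0.108 0.11 ]
top 0.08 42 [0.105 0.108 0.109]
top 0.095 51 [0.107 0.114 0.118]
top latch -0.175 6 [0.046 0.048 0.048] [-0.022 -0.016]
top latch -0.165 8 [0.047 0.049 0.05 ] [-0.021 -0.017]
top latch -0.155 9 [0.049 0.05  0.053] [-0.025 -0.018]
top latc
[... 640 characters left out ...]
12]
side 0.05 36 [0.099 0.109 0.111]
side 0.065 45 [0.085 0.108 0.111]
side 0.08 33 [0.104 0.109 0.111]
side 0.095 27 [0.113 0.118 0.12 ]
side latch -0.175 24 [0.047 0.05  0.053] [-0.025  0.019]
side latch -0.165 34 [0.047 0.05  0.052] [-0.025  0.018]
side latch -0.155 41 [0.049 0.051 0.054] [-0.028  0.025]
side latch -0.145 31 [0.049 0.053 0.055] [-0.032  0.024]
side latch -0.135 11 [0.05  0.057 0.06 ] [-0.029  0.026]
side latch -0.125 8 [0.052 0.058 0.06 ] [0.023 0.027]
side latch -0.115 8 [0.051 0.054 0.06 ] [-0.029  0.027]
side latch -0.105 6 [0.054 0.056 0.061] [0.02  0.026]
side latch -0.095 25 [0.045 0.049 0.06 ] [-0.027  0.033]
side latch -0.085 43 [0.046 0.057 0.063] [-0.025  0.035]
```

View pics/side6.png

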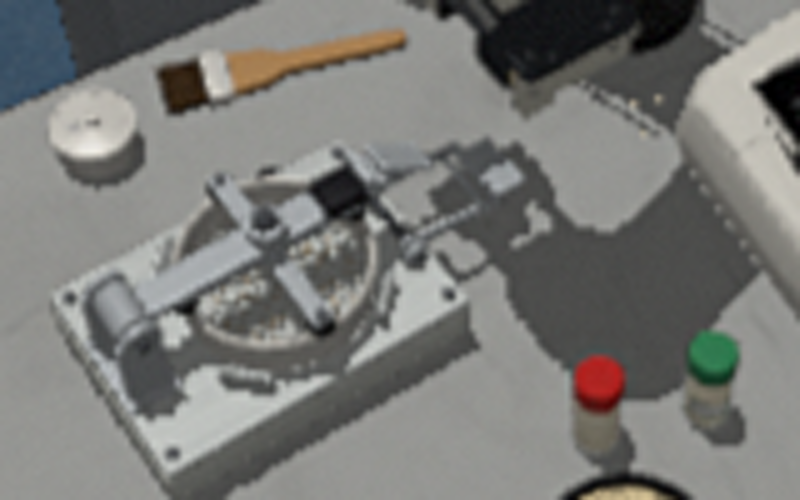

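The bar lies level across the sieve with its feet on the rim; the latch is still swung out at (480,190). Next I grip the tab's edges with the fingertips.

```bash
python3 -m pendant '[[[-0.27,0.04,0.8,0,0,0,0.8],[0,0,1,0,0,0,0.8],[0,0,1,0,0,0,0.8],[0,0,1,0,0,0,0.8],[0,0,1,0,0,0,0.8],[0,0,0.7,0,0,0,0.8],[0,0,0.4,0,0,0,0.8],[0,0,0.16,0,0,0,0.4]]]' 30
python3 g.py -.171 -.002 .0635
```

```text
time_s: 24.8
tcp_pos: [0.5628, -0.0047, 0.063]
eef_rot: [179.9, -0.0, -85.7]
contact_force: [-0.0, -0.6, 0.3]
gripper_width: 0.0752
gripper_force: 0.0
shaker-frame TCP [-0.1705 -0.0018  0.063 ] rot [179.9  -0.  -85.7] q [ 19.4  21.  -26.4   0.  -42.7 -15.2]
go [-0.02  0.01 -0.02]
```

```bash
python3 -m pendant '[[[0,0,0,0,0,0,0.1],[0,0,0,0,0,0,-0.1],[0,0,0,0,0,0,-0.3],[0,0,0,0,0,0,-0.5],[0,0,0,0,0,0,-0.5],[0,0,0,0,0,0,-0.5],[0,0,0,0,0,0,-0.5],[0,0,0,0,0,0,-0.5]]]' 30
python3 g.py -.171 -.002 .0635
```

```text
time_s: 25.6
tcp_pos: [0.5636, -0.0042, 0.064]
eef_rot: [-179.9, 0.0, -85.7]
contact_force: [2.4, 0.7, 1.0]
gripper_width: 0.0433
gripper_force: 30.0
shaker-frame TCP [-0.171 -0.001  0.064] rot [-179.9    0.   -85.7] q [ 19.5  20.9 -26.3   0.  -42.7 -15.2]
go [0.   0.05 0.02]
```

Run:
```python
import numpy as np
t=np.radians(-4.7+3.2*np.arange(0,33));x=-86.3*np.cos(t);z=86.3*np.sin(t)
for k in range(4):print(np.degrees(t[8*k+8]).round(1),"target",(-85+x[8*k+8]).round(1),(54+z[8*k+8]+17).round(1),[[float(round(a,2)),float(round(b,2))] for a,b in zip(np.diff(x)[8*k:8*k+8]/20,-np.diff(z)[8*k:8*k+8]/20)])
```

```text
20.9 target -165.6 101.8 [[-0.01, -0.24], [0.0, -0.24], [0.01, -0.24], [0.03, -0.24], [0.04, -0.24], [0.05, -0.23], [0.07, -0.23], [0.08, -0.23]]
46.5 target -144.4 133.6 [[0.09, -0.22], [0.1, -0.22], [0.12, -0.21], [0.13, -0.2], [0.14, -0.2], [0.15, -0.19], [0.16, -0.18], [0.17, -0.17]]
72.1 target -111.5 153.1 [[0.18, -0.16], [0.19, -0.15], [0.2, -0.14], [0.2, -0.13], [0.21, -0.12], [0.22, -0.11], [0.22, -0.09], [0.23, -0.08]]
97.7 target -73.4 156.5 [[0.23, -0.07], [0.23, -0.05], [0.24, -0.04], [0.24, -0.03], [0.24, -0.01], [0.24, -0.0], [0.24, 0.01], [0.24, 0.03]]
```

```bash
python3 -m pendant '[[[-0.01,0,-0.24,0,0,0,-0.5],[0,0,-0.24,0,0,0,-0.5],[0.01,0,-0.24,0,0,0,-0.5],[0.03,0,-0.24,0,0,0,-0.5],[0.04,0,-0.24,0,0,0,-0.5],[0.05,0,-0.23,0,0,0,-0.5],[0.07,0,-0.23,0,0,0,-0.5],[0.08,0,-0.23,0,0,0,-0.5]]]' 30
python3 g.py -.1656 -.001 .1018
```

```text
time_s: 26.4
tcp_pos: [0.5639, -0.0094, 0.1022]
eef_rot: [-179.9, 0.0, -85.7]
contact_force: [4.9, 2.4, -3.3]
gripper_width: 0.0433
gripper_force: 30.0
shaker-frame TCP [-0.1658 -0.0011  0.1022] rot [-179.9    0.   -85.7] q [ 18.9  18.1 -24.2  -0.  -47.6 -14.6]
go [ 0.01 -0.01  0.02]
```

```bash
python3 -m pendant '[[[0.09,0,-0.22,0,0,0,-0.5],[0.1,0,-0.22,0,0,0,-0.5],[0.12,0,-0.21,0,0,0,-0.5],[0.13,0,-0.2,0,0,0,-0.5],[0.14,0,-0.2,0,0,0,-0.5],[0.15,0,-0.19,0,0,0,-0.5],[0.16,0,-0.18,0,0,0,-0.5],[0.17,0,-0.17,0,0,0,-0.5]]]' 30
python3 g.py -.1444 -.001 .1336
```

```text
time_s: 27.2
tcp_pos: [0.5655, -0.0303, 0.1342]
eef_rot: [-179.9, 0.0, -85.7]
contact_force: [3.0, 5.2, 0.8]
gripper_width: 0.0431
gripper_force: 30.0
shaker-frame TCP [-0.1448 -0.0012  0.1342] rot [-179.9    0.   -85.7] q [ 16.7  16.2 -21.9  -0.  -51.8 -12.4]
go [ 0.02 -0.01  0.03]
```

```bash
python3 -m pendant '[[[0.18,0,-0.15,0,0,0,-0.5],[0.19,0,-0.14,0,0,0,-0.5],[0.2,0,-0.13,0,0,0,-0.5],[0.2,0,-0.13,0,0,0,-0.5],[0.21,0,-0.12,0,0,0,-0.5],[0,0,0,0,0,0,-0.5],[0,0,0,0,0,0,-0.5],[0,0,0,0,0,0,-0.5]]]' 45
python3 g.py -.1245 -.001 .147
```

```text
time_s: 28.0
tcp_pos: [0.567, -0.0495, 0.1484]
eef_rot: [-179.9, 0.1, -85.7]
contact_force: [0.2, 7.2, 6.8]
gripper_width: 0.042
gripper_force: 45.0
shaker-frame TCP [-0.1256 -0.0012  0.1484] rot [-179.9    0.1  -85.7] q [ 14.7  15.5 -20.7  -0.  -53.7 -10.3]
go [ 0.05 -0.01  0.07]
```

```bash
python3 -m pendant '[[[0.2,0,-0.1,0,0,0,-0.5],[0.2,0,-0.08,0,0,0,-0.5],[0.2,0,-0.07,0,0,0,-0.5],[0.2,0,-0.06,0,0,0,-0.5],[0,0,0,0,0,0,-0.5],[0,0,0,0,0,0,-0.5],[0,0,0,0,0,0,-0.5],[0,0,0,0,0,0,-0.5]]]' 45
python3 g.py
```

```text
time_s: 28.8
tcp_pos: [0.5682, -0.0654, 0.1552]
eef_rot: [-179.9, 0.1, -85.7]
contact_force: [-2.2, 6.8, 11.9]
gripper_width: 0.042
gripper_force: 45.0
shaker-frame TCP [-0.1096 -0.0012  0.1552] rot [-179.9    0.1  -85.7] q [ 13.   15.4 -19.9  -0.  -54.6  -8.7]
```

```bash
python3 -m pendant '[[[0.15,0,-0.1,0,0,0,-0.5],[0.2,0,-0.07,0,0,0,-0.5],[0.2,0,-0.03,0,0,0,-0.5],[0.2,0,-0.02,0,0,0,-0.5],[0,0,0,0,0,0,-0.5],[0,0,0,0,0,0,-0.5],[0,0,0,0,0,0,-0.5],[0,0,0,0,0,0,-0.5]]]' 45
python3 g.py
```

```text
time_s: 29.6
tcp_pos: [0.5693, -0.0802, 0.159]
eef_rot: [-179.9, 0.1, -85.7]
contact_force: [1.2, 8.2, 8.2]
gripper_width: 0.042
gripper_force: 45.0
shaker-frame TCP [-0.0948 -0.0013  0.159 ] rot [-179.9    0.1  -85.7] q [ 11.4  15.4 -19.2  -0.1 -55.2  -7.1]
```

```bash
python3 -m pendant '[[[0.15,0,-0.02,0,0,0,-0.5],[0.15,0,-0.02,0,0,0,-0.5],[0.15,0,-0.01,0,0,0,-0.5],[0.15,0,0,0,0,0,-0.5],[0,0,0,0,0,0,-0.5],[0,0,0,0,0,0,-0.5],[0,0,0,0,0,0,-0.5],[0,0,0,0,0,0,-0.5]]]' 45
python3 g.py
python3 - <<'E'
from h import *
from plant import vision
o=np.array([.578,-.1746,0]);Rz=R.from_euler("z",-85.5,degrees=True).as_matrix()
np.set_printoptions(suppress=True,precision=3,linewidth=150)
for n in("side",):
    c=vision.capture(n);Q=(cloud(c).reshape(-1,3)-o)@Rz
    for x0 in np.arange(-.11,.1,.02):
        k=(abs(Q[:,0]-x0)<.01)&(abs(Q[:,1])<.011)&(Q[:,2]>.07)&(Q[:,2]<.135)
        if k.sum()>2:print(n,round(x0,3),k.sum(),np.percentile(Q[k,2],[10,50,90]))
E
```

```text
time_s: 30.4
tcp_pos: [0.5702, -0.0917, 0.1601]
eef_rot: [-179.9, 0.1, -85.7]
contact_force: [-0.9, 10.3, 10.3]
gripper_width: 0.0416
gripper_force: 45.0
shaker-frame TCP [-0.0832 -0.0013  0.1601] rot [-179.9    0.1  -85.7] q [ 10.2  15.6 -18.8  -0.1 -55.5  -5.8]
side -0.09 6 [0.103 0.11  0.117]
side -0.07 52 [0.101 0.11  0.119]
side -0.05 50 [0.091 0.109 0.112]
side -0.03 47 [0.1   0.104 0.109]
side -0.01 44 [0.101 0.108 0.122]
side 0.01 61 [0.095 0.108 0.121]
side 0.03 43 [0.101 0.106 0.109]
side 0.05 45 [0.101 0.106 0.11 ]
side 0.07 54 [0.088 0.107 0.11 ]
side 0.09 41 [0.106 0.112 0.119]
```

```bash
python3 -m pendant '[[[0.15,0,0,0,0,0,-0.5],[0.15,0,0,0,0,0,-0.5],[0.1,0,0.01,0,0,0,-0.5],[0,0,0,0,0,0,-0.5],[0,0,0,0,0,0,-0.5],[0,0,0,0,0,0,-0.5],[0,0,0,0,0,0,-0.5],[0,0,0,0,0,0,-0.5]]]' 45
python3 g.py
```

```text
time_s: 31.25
tcp_pos: [0.5708, -0.1006, 0.1601]
eef_rot: [-179.9, 0.0, -85.7]
contact_force: [1.0, 5.3, 9.0]
gripper_width: 0.0412
gripper_force: 45.0
shaker-frame TCP [-0.0743 -0.0013  0.1601] rot [-179.9    0.   -85.7] q [  9.3  15.8 -18.6  -0.  -55.5  -5. ]
```

```bash
python3 -m pendant '[[[0.1,0,0.01,0,0,0,-0.5],[0.1,0,0.01,0,0,0,-0.5],[0.1,0,0.02,0,0,0,-0.5],[0,0,0,0,0,0,-0.5],[0,0,0,0,0,0,-0.5],[0,0,0,0,0,0,-0.5],[0,0,0,0,0,0,-0.5],[0,0,0,0,0,0,-0.5]]]' 45
python3 g.py
python3 - <<'E'
from h import *
from plant import vision
o=np.array([.578,-.1746,0]);Rz=R.from_euler("z",-85.5,degrees=True).as_matrix()
np.set_printoptions(suppress=True,precision=3,linewidth=150)
for n in("side",):
    c=vision.capture(n);Q=(cloud(c).reshape(-1,3)-o)@Rz
    for x0 in np.arange(-.11,.1,.02):
        k=(abs(Q[:,0]-x0)<.01)&(abs(Q[:,1])<.011)&(Q[:,2]>.07)&(Q[:,2]<.135)
        if k.sum()>2:print(n,round(x0,3),k.sum(),np.percentile(Q[k,2],[10,50,90]))
E
```

```text
time_s: 32.05
tcp_pos: [0.5713, -0.1071, 0.1587]
eef_rot: [-179.9, -0.0, -85.7]
contact_force: [2.2, 1.8, 7.6]
gripper_width: 0.041
gripper_force: 45.0
shaker-frame TCP [-0.0678 -0.0014  0.1587] rot [-179.9   -0.   -85.7] q [  8.7  16.  -18.5   0.  -55.4  -4.4]
side -0.07 21 [0.078 0.112 0.12 ]
side -0.05 53 [0.089 0.112 0.117]
side -0.03 47 [0.104 0.108 0.113]
side -0.01 43 [0.095 0.108 0.122]
side 0.01 60 [0.101 0.113 0.125]
side 0.03 44 [0.102 0.107 0.11 ]
side 0.05 47 [0.094 0.108 0.111]
side 0.07 55 [0.085 0.108 0.112]
side 0.09 41 [0.108 0.112 0.118]
```

```bash
python3 -m pendant '[[[0.1,0,0.02,0,0,0,-0.5],[0.05,0,0.01,0,0,0,-0.5],[0.05,0,0.01,0,0,0,-0.5],[0,0,0,0,0,0,-0.5],[0,0,0,0,0,0,-0.5],[0,0,0,0,0,0,-0.5],[0,0,0,0,0,0,-0.5],[0,0,0,0,0,0,-0.5]]]' 45
python3 g.py
```

```text
time_s: 32.9
tcp_pos: [0.5716, -0.1107, 0.1582]
eef_rot: [-179.9, 0.0, -85.7]
contact_force: [1.1, 4.8, 9.6]
gripper_width: 0.0408
gripper_force: 45.0
shaker-frame TCP [-0.0642 -0.0013  0.1582] rot [-179.9    0.   -85.7] q [  8.3  16.1 -18.4  -0.  -55.4  -3.9]
```

```bash
python3 -m pendant '[[[0.08,0,0.02,0,0,0,-0.5],[0.08,0,0.02,0,0,0,-0.5],[0,0,0,0,0,0,-0.5],[0,0,0,0,0,0,-0.5],[0,0,0,0,0,0,-0.5],[0,0,0,0,0,0,-0.5],[0,0,0,0,0,0,-0.5],[0,0,0,0,0,0,-0.5]]]' 45
python3 g.py
```

```text
time_s: 33.7
tcp_pos: [0.5719, -0.1139, 0.1576]
eef_rot: [-179.9, 0.0, -85.7]
contact_force: [0.3, 3.8, 11.3]
gripper_width: 0.0407
gripper_force: 45.0
shaker-frame TCP [-0.061  -0.0013  0.1576] rot [-179.9    0.   -85.7] q [  7.9  16.2 -18.3   0.  -55.3  -3.6]
```

```bash
python3 -m pendant '[[[0,0,-0.05,0,0,0,-0.05],[0,0,0,0,0,0,0.1],[0,0,0,0,0,0,0.3],[0,0,0,0,0,0,0.4],[0,0,0,0,0,0,0.4],[0,0,-0.5,0,0,0,0.4],[0,0,-1,0,0,0,0.4],[0,0,-1,0,0,0,0.4]]]' 30
python3 -m pendant '[[[-0.4,0,-1,0,0,0,0.4],[-1,0,-1,0,0,0,0.4],[-1,0,-0.5,0,0,0,0.4],[-1,0,0,0,0,0,0.4],[-1,0,0,0,0,0,0.4],[-1,0,0,0,0,0,0.4],[-1,0,0,0,0,0,0.4],[-1,0,0,0,0,0,0.4]]]'
cat > m.py <<'E'
from h import *
import sys
from plant import vision
o=np.array([.578,-.1746,0]);Rz=R.from_euler("z",-85.5,degrees=True).as_matrix()
np.set_printoptions(suppress=True,precision=3,linewidth=150)
for n in("top","side"):
    c=vision.capture(n);np.savez(n+sys.argv[1]+".npz",**c);Q=(cloud(c).reshape(-1,3)-o)@Rz
    for x0 in np.arange(-.11,.1,.02):
        k=(abs(Q[:,0]-x0)<.01)&(abs(Q[:,1])<.011)&(Q[:,2]>.07)&(Q[:,2]<.135)
        if k.sum()>2:print(n,round(x0,3),k.sum(),np.percentile(Q[k,2],[10,50,90]))
    for z0 in np.arange(.065,.16,.01):
        k=(abs(Q[:,2]-z0)<.005)&(abs(Q[:,1])<.033)&(abs(Q[:,0]+.08)<.04)&((abs(Q[:,1])>.018)|(z0>.128))
        if k.sum()>2:print(n,"latch z",round(z0,3),k.sum(),"x",np.percentile(Q[k,0],[10,50,90]),"y",np.percentile(Q[k,1],[0,100]))
E
python3 m.py 7
```

```text
time_s: 34.5
tcp_pos: [0.571, -0.1145, 0.2076]
eef_rot: [179.9, -0.0, -85.7]
contact_force: [0.2, -0.5, 0.3]
gripper_width: 0.0615
gripper_force: 0.0
time_s: 35.3
tcp_pos: [0.56, 0.0339, 0.2575]
eef_rot: [-180.0, -0.0, -85.7]
contact_force: [0.6, 0.8, -0.5]
gripper_width: 0.0613
gripper_force: 0.0
top -0.11 39 [0.096 0.1   0.106]
top -0.09 48 [0.107 0.111 0.118]
top -0.07 49 [0.112 0.115 0.124]
top -0.05 58 [0.111 0.113 0.116]
top -0.03 56 [0.105 0.108 0.113]
top -0.01 67 [0.106 0.111 0.124]
top 0.01 47 [0.107 0.116 0.126]
top 0.03 55 [0.105 0.107 0.11 ]
top 0.05 60 [0.105 0.107 0.11 ]
top 0.07 56 [0.104 0.107 0.11 ]
top 0.09 67 [0.106 0.111 0.117]
top latch z 0.065 9 x [-0.088 -0.085 -0.082] y [-0.028  0.031]
top latch z 0.075 18 x [-0.086 -0.057 -0.053] y [-0.032  0.031]
top latch z 0.085 4 x [-0.076 -0.058 -0.054] y [-0.032  0.024]
top latch z 0.105 4 x [-0.087 -0.084 -0.08 ] y [-0.029  0.025]
top latch z 0.125 16 x [-0.086 -0.084 -0.078] y [-0.028  0.027]
top latch z 0.135 8 x [-0.087 -0.086 -0.086] y [-0.017  0.02 ]
top latch z 0.145 31 x [-0.086 -0.084 -0.081] y [-0.022  0.021]
[... 372 characters left out ...]
0.07 51 [0.085 0.107 0.111]
side 0.09 41 [0.106 0.112 0.118]
side latch z 0.065 10 x [-0.087 -0.082 -0.076] y [0.018 0.033]
side latch z 0.075 7 x [-0.085 -0.08  -0.056] y [0.019 0.026]
side latch z 0.085 12 x [-0.086 -0.07  -0.053] y [0.019 0.033]
side latch z 0.095 7 x [-0.086 -0.08  -0.078] y [-0.029  0.025]
side latch z 0.105 8 x [-0.083 -0.081 -0.078] y [-0.03   0.024]
side latch z 0.115 14 x [-0.085 -0.082 -0.078] y [-0.029  0.027]
side latch z 0.125 12 x [-0.083 -0.081 -0.078] y [-0.03   0.026]
side latch z 0.135 18 x [-0.084 -0.082 -0.082] y [-0.021  0.025]
side latch z 0.145 19 x [-0.085 -0.082 -0.081] y [-0.022  0.019]
side latch z 0.155 9 x [-0.085 -0.084 -0.082] y [-0.02   0.017]
```

```bash
python3 -c "
from plant import r
print(r.close_job())"
```

```text
the job is handed in; nothing more can be done
None
```

The shaker is ready and the job is handed in at about 35 s: the sieve sits level in its seat, the bar was guided down onto its rim, and the depth measurements show the latch upright with its rod in the catch and the bar level; no bystander was touched, and the grader's verdict isn't known to me.

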